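# Rock the long die out of the dice tower

### The arm

A 6-joint arm with a two-finger parallel gripper is mounted at the origin on the work surface. World frame = base frame: x ahead of the robot, y to its left, z up, the work surface at z = 0. Lengths are in m, angles in degrees, forces in N, time in s.
With the tool pointing down it reaches from about 0.375 to 0.75 m from the base axis. Payload 9 kg.
Tool frame: the origin (TCP) lies where the fingers leave the gripper's body, on its centre line; the fingertips stand 73 mm ahead of it and the grasp point (between the pads) lies 54 mm ahead of it (robot.tip_reach is the distance from the TCP to the fingertips, in m); z points along the fingers, y is the direction in which the jaws open and shut (so a half turn about z gives the same grasp; the last joint's range is limited). The gripper opens to 85 mm and grips with 20 to 120 N. Pads are 22 mm wide; open, the fingers measure 114 mm over their backs; the gripper's body (76 mm by 85 mm) begins 54 mm behind the grasp point. The pads swing forward as they close: fully open they stand 13 mm farther back than shut.
Start: joints at [53.474, 5.964, 5.575, 89.605, 0, 77.527], TCP at [0.245, 0.548, 0.304] pointing down, gripper open.
Joint ranges: [-171.21, 171.21], [-48.23, 106.86], [-62.78, 66.21], [-105.2, 120.99], [-86.42, 89.51], [-180, 180]. Speed limits (degrees/s): [127.2, 127.2, 147.25, 180, 180, 180].

### API

Orientations are given as [roll, pitch, yaw] about the fixed x, y, z axes, in that order (R = Rz(yaw) Ry(pitch) Rx(roll)).
In Python, from plant import robot gives the robot as it stands. Calls block until the motion is done:
- robot.move_pose(position, orientation): joint-space move of the TCP to a pose.
- robot.line_to(position, vel=0.15, rotation=None, guard=None): straight line of the TCP; rotation=None keeps the orientation; vel is the mean speed in m/s. With guard (N) it stops when the force on the tool has changed by that much, and returns True; else False.
- robot.goto_joints(angles): joint-space move.
- robot.set_gripper(opening): finger opening in m; the grip force is fixed at half the most; returns when the fingers have stopped.
- robot.pause(seconds).
- robot.ik(position, orientation): joint angles nearest the present ones, or None.
- robot.observe(): the state.
- robot.grab_frame(name): name is "side" or "top" or "wrist"; returns the picture (480x640x3 uint8, blue, green, red); there is no depth.
- robot.get_calibration(name): a dict with "vertical_fov" (degrees; the focal length in pixels is half the picture's height over the tangent of half this angle, whatever the lens; pixels are square), "cx", "cy" (the principal point, pixels), "k1" (the pictures are not rectified: a ray, as slopes to the right and down, at radius r is drawn at 1 + k1 r^2 times it, then the intrinsics apply), "rvec" (rotation vector, rad) and "tvec" (3), from world to camera coordinates, as OpenCV has them. Camera axes: x right, y down, z forward; pixel columns grow to the right and rows downward; lengths in m; the calibration is good to about 2 mm. A picture is of the moment at which its call begins: read the wrist's pose just before it. get_calibration takes no time and is no camera call; for the wrist camera it gives the pose at the moment of the call.
A pose or a line that the arm cannot do raises robot.IKError and nothing moves.
- robot.job_done(): hands the job in, once; it reports no verdict.
The state is a dict: "time": time; "q": joint angles; "qvel": joint speeds; "joint_torque": joint torques, N m; "tool_pos": TCP position; "tcp_rot": TCP orientation; "ft_force": force on the tool from outside, world axes, zero at the start; "torque": the same for the moment, N m; "gripper_width": finger opening in m.
Only numpy, scipy, OpenCV 4.12 (cv2) and the standard library are available. Lean on these libraries where they do the work, as an engineer would, in place of code of your own. Each camera call takes 0.05 s, during which the arm holds its last target.

### The job

A long wooden die has lodged in the neck of the dice tower: lift the tower by its handle, hold it over the empty bay of the red tray and rock it well over to one side and the other, back and forth, until the die has worked its way down and drops out into that bay. Set the tower down upright on its cork mat before letting go of it, then put the long die in the bowl with the six small dice, and leave everything else where it is.

Things in the scene. Friction and masses are not known exactly. Their poses are not given: they have to be found in the camera images.
- tower: dice tower: loose upright box of white plastic with clear front and back, open at top and bottom; 98 mm wide (its y), 74 mm deep (its x; 84 over the handle posts), 168 mm high, 200 with its handle; 0.28 kg, walls 3 mm. Origin: centre of its underside, z up. Inside, 92 mm wide: a neck above two ramps that slope opposite ways (see its points). Wood starts to slide on the plastic at about 28 to 36 degrees
- tower_handle (a point): middle of the tower's handle, on its centre line 192 mm above its underside. The handle is a straight bar along the tower's x, 84 mm long, 16 mm wide (along y) and 16 mm high, 16 mm clear above the tower's top edge; its top is at 200 mm
- tower_neck (a point): the neck, 127 mm above the underside: a gap 35 mm wide and 68 mm long between the +y wall and the lip of the feed slope under the mouth, which falls 18 degrees towards +y. At the start the long die is lodged here along the tower's x, flat on the slope with its leading edge in the neck. It slips through to the upper ramp when the +y side is tilted down about 30 degrees
- tower_gap (a point): 35 mm gap beside the -y wall at the end of the upper ramp, 77 mm above the underside. That ramp falls 18 degrees towards -y, too little for the die to slide while the tower is upright; with the -y side tilted down about 30 degrees the die slides off here and drops on the lower ramp
- tower_exit (a point): where the die comes out: the open bottom beside the +y wall, under the 35 mm gap at the end of the lower ramp (lip 28 mm above the underside). That ramp falls 18 degrees towards +y; with the +y side tilted down about 30 degrees the die slides off it and drops out here
- mat: cork mat the tower stands on, fixed, 120 mm along its x by 130 mm along its y, 4 mm thick; origin at the centre of its underside
- long_die: the long die, a loose stick of pale wood with black pips, 64 mm long (its x) and 24 mm by 24 mm in section (y and z), 28 g; origin at its centre
- tray: red acrylic tray, fixed, 180 mm along its x by 270 mm along its y, origin at the centre of its underside; floor 3 mm thick, walls 4 mm thick and 15 mm high over all. A divider at y = -59 mm parts a small bay with three meeples (-y side) from the large empty bay (+y side)
- tray_bay (a point): centre of the floor of the tray's empty bay, which is 172 mm along the tray's x by 188 mm along its y
- bowl: white ceramic bowl, loose, 0.55 kg, 156 mm across the rim, 58 mm high, flat inner floor 6 mm above the table and about 90 mm across; origin at the centre of its underside. Six small dice lie on its floor in a ring
- die0: small green die, 16 mm cube, in the bowl; origin at the centre of its underside as it lies at the start
- die1: small green die as die0
- die2: small green die as die0
- die3: small green die as die0
- die4: small green die as die0
- die5: small green die as die0
- token_box: bystander: clear box of tokens with its lid shut, 112 by 162 mm, 42 mm high, loose, behind the tray; origin at the centre of its underside
- mug: bystander: blue mug, 80 mm across, 88 mm high, loose; origin at the centre of its underside
- meeple0: bystander: wooden meeple, 40 mm, lying in the tray's small bay
- meeple1: bystander as meeple0
- meeple2: bystander as meeple0

How it is judged:
By the outcome, as a careful person would: the job done as asked, in the order asked, and still so for the second after the job is handed in, with the robot touching nothing.
It also fails if it takes over 64 s, if anything falls off the work surface, if the arm or the gripper's body presses on something with over 40 N, if the wrist force passes 120 N, or if a joint passes its speed limit or range.

## Working session

There is one attempt and no reset: what is moved stays moved. The work goes in short steps, each a Python script; the robot and the scene stay as the last script left them, time stands still between calls to the robot, and variables do not carry over. Pictures are saved under pics/ and viewed, and the job is handed in when it is done.

```bash
ls; mkdir -p pics; python3 - <<'E'
from plant import robot
import cv2
for n in ["side","top","wrist"]:
    c=robot.get_calibration(n); print(n,c)
    cv2.imwrite(f"pics/a_{n}.png",robot.grab_frame(n))
s=robot.observe();print(s)
E
```

```text
pics
side {'vertical_fov': 52.701552228085426, 'cx': 337.0906607717176, 'cy': 242.59957021855183, 'k1': -0.024577209255400065, 'rvec': array([ 2.32069961, -0.21689877,  0.08049862]), 'tvec': array([-0.58720508,  0.15887233,  0.94574104])}
top {'vertical_fov': 43.19460828491072, 'cx': 317.46889278499646, 'cy': 243.52013878907667, 'k1': -0.1551127122867367, 'rvec': array([ 2.19630616, -2.15244531,  0.11840588]), 'tvec': array([-0.0301012 ,  0.59576018,  1.24710299])}
wrist {'vertical_fov': 66.21251476514134, 'cx': 319.4981532364654, 'cy': 233.16923597326607, 'k1': 0.011979745051134827, 'rvec': array([-2.42068345, -1.56997215, -0.23114063]), 'tvec': array([-0.60009898, -0.03690329,  0.37850943])}
{'time': 0.15, 'q': array([5.34739489e+01, 5.99184303e+00, 5.53644697e+00, 8.96032703e+01,
       5.96025160e-04, 7.75272481e+01]), 'qvel': array([-0.07626461, -0.03454296,  0.11702797,  0.06163151,  0.05829323,
        0.12927498]), 'joint_torque': array([ 2.69174234e-03, -5.57356882e+01,  5.04007638e+01,  1.25578127e-02,
       -2.98952773e-04, -4.25887310e-05]), 'tool_pos': array([0.24442773, 0.54776148, 0.30328169]), 'tcp_rot': array([-1.79942847e+02, -1.32524373e-02,  1.55946694e+02]), 'ft_force': array([-0.38136049, -0.03079552,  0.31216584]), 'torque': array([ 0.02238659, -0.01004206,  0.00399033]), 'gripper_width': 0.08510528501035558}
```

View pics/a_top.png

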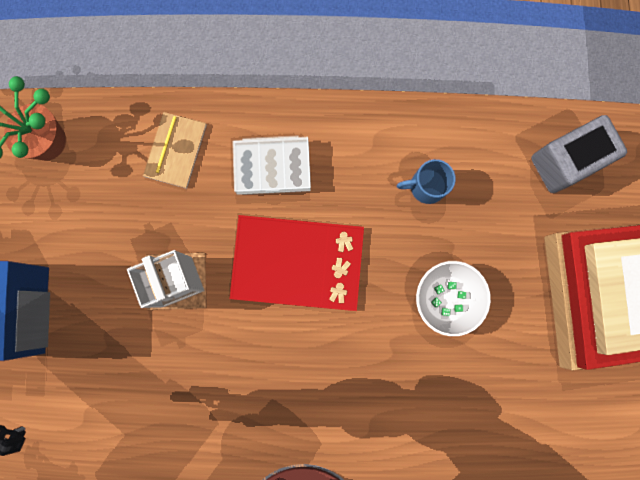

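View pics/a_side.png

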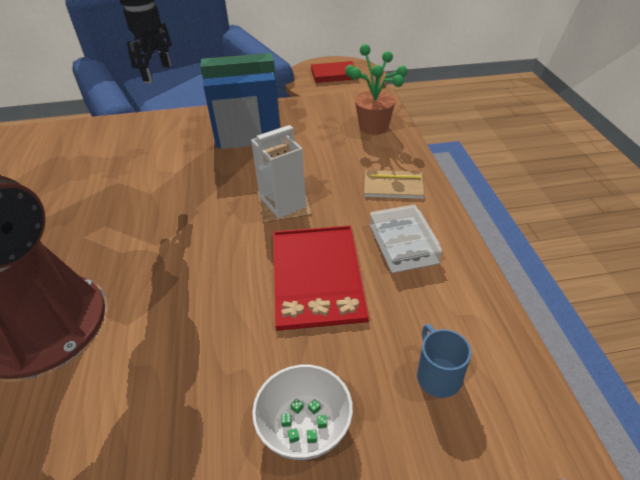

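View pics/a_wrist.png

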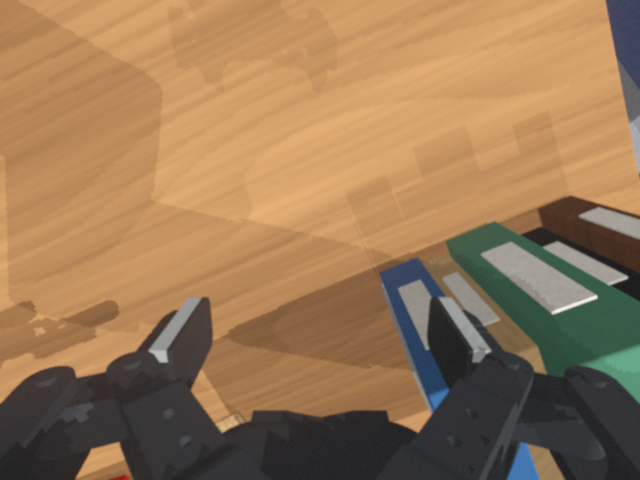

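```bash
cat > h.py <<'E'
import numpy as np, cv2
from scipy.spatial.transform import Rotation as R
def ray(c,px):
    f=240/np.tan(np.radians(c["vertical_fov"]/2))
    d=np.array([(px[0]-c["cx"])/f,(px[1]-c["cy"])/f]); u=d.copy()
    for _ in range(30): u=d/(1+c["k1"]*(u@u))
    Rm=cv2.Rodrigues(np.array(c["rvec"]))[0]; t=np.array(c["tvec"]).ravel()
    return -Rm.T@t, Rm.T@np.array([u[0],u[1],1])
def unproj(c,px,z):
    o,d=ray(c,px); return o+d*(z-o[2])/d[2]
def proj(c,P):
    P=np.atleast_2d(P).astype(float)
    f=240/np.tan(np.radians(c["vertical_fov"]/2))
    Rm=cv2.Rodrigues(np.array(c["rvec"]))[0]; q=P@Rm.T+np.array(c["tvec"]).ravel()
    u=q[:,:2]/q[:,2:]; u=u*(1+c["k1"]*(u**2).sum(1,keepdims=True))
    return u*f+[c["cx"],c["cy"]]
def crop(im,x0,y0,x1,y1,name):
    s=min(800/(x1-x0),600/(y1-y0)); cv2.imwrite(name,cv2.resize(im[y0:y1,x0:x1],None,fx=s,fy=s,interpolation=cv2.INTER_CUBIC))
E
python3 - <<'E'
from h import *
t=cv2.imread("pics/a_top.png"); s=cv2.imread("pics/a_side.png")
crop(t,110,200,390,350,"pics/a_top_c.png")
crop(t,110,235,220,317,"pics/a_top_t.png")
crop(s,220,110,340,230,"pics/a_side_c.png")
E
```

```text
(no output)
```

View pics/a_top_t.png

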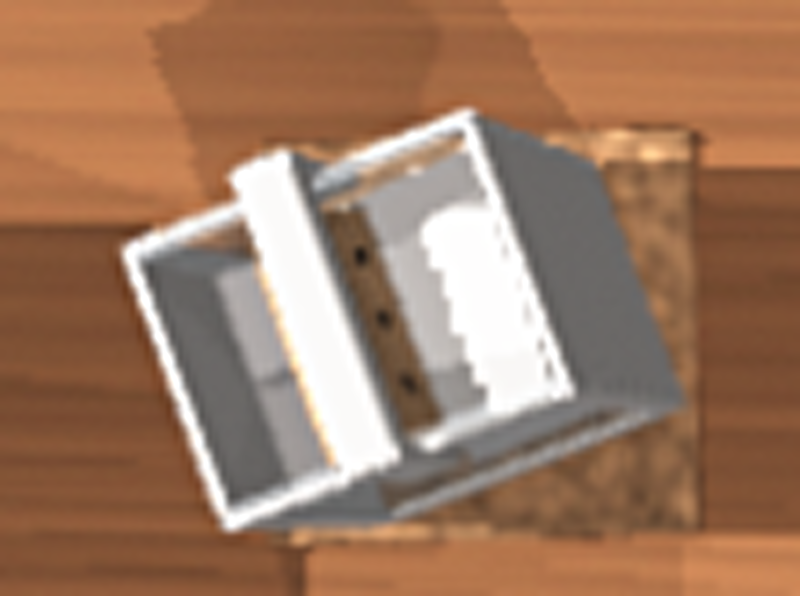

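View pics/a_side_c.png

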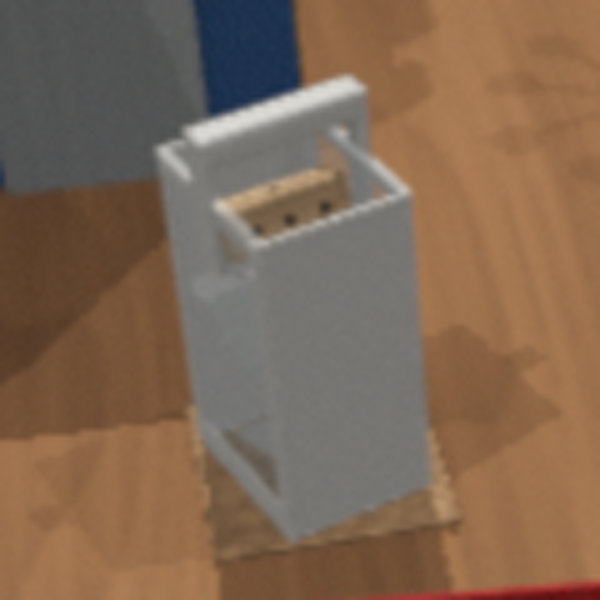

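View pics/a_top_c.png

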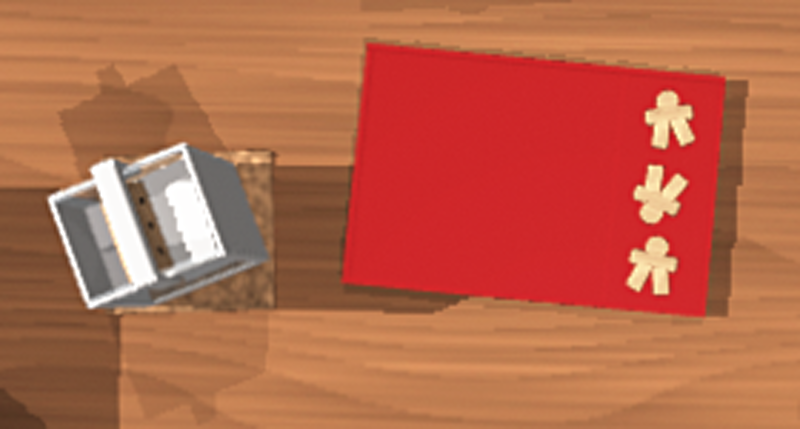

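```bash
cat > fit.py <<'E'
from h import *
from plant import robot
from scipy.optimize import least_squares
ct=robot.get_calibration("top"); cs=robot.get_calibration("side")
T=[((37,49,168),(125,250)),((37,-49,168),(470,112)),((-37,-49,168),(572,395)),((-37,49,168),(228,525)),((-37,-49,0),(680,405)),
 ((42,8,200),(232,178)),((42,-8,200),(290,152)),((-42,-8,200),(400,455)),((-42,8,200),(340,470))]
S=[((-37,-49,168),(258,245)),((37,-49,168),(410,190)),((-37,49,168),(160,150)),((-37,-49,0),(295,540)),((37,-49,0),(432,485)),((42,-8,200),(365,90))]
def res(p,full=False):
    Rm=R.from_euler('z',p[2]).as_matrix(); o=[]
    for c,L,k,off in((ct,T,800/110,(110,235)),(cs,S,5,(220,110))):
        P=np.array([a for a,_ in L])/1000@Rm.T+[p[0],p[1],.004]
        o.append(proj(c,P)-(np.array([b for _,b in L])/k+off))
    return np.vstack(o) if full else np.vstack(o).ravel()
r=least_squares(res,[.5,.45,.35],loss='soft_l1'); print(r.x[:2],np.degrees(r.x[2])); print(res(r.x,True).round(1).tolist())
np.save("tower.npy",r.x)
q=np.array([(367,43),(727,78),(705,317),(342,284)])/(800/280)+(110,200)
P=np.array([unproj(ct,a,.015) for a in q]); print("tray",P.round(4).tolist())
print("bowl",unproj(ct,(453.5,298),.058), "mug",unproj(ct,(434,181),.088))
# mat
for a in [(697,130),(697,530),(290,545)]: print("mat",unproj(ct,np.array(a)/(800/110)+(110,235),.004))
# die hypotheses overlay
t=cv2.imread("pics/a_top.png");s=cv2.imread("pics/a_side.png")
def overlay(flip,im,c):
    im=cv2.resize(im,None,fx=5,fy=5,interpolation=cv2.INTER_CUBIC)
    Rm=R.from_euler('z',r.x[2]+(np.pi if flip else 0)).as_matrix()
    # slope lip at y=+.011,z=.127 ; die bottom on slope
    a=np.radians(18); d=np.array([0,np.cos(a),-np.sin(a)]); n=np.array([0,np.sin(a),np.cos(a)])
    lip=np.array([0,.011,.127])
    cen=lip+d*(-.008)+n*.012
    C=[cen+np.array([sx*.032,0,0])+d*sy*.012+n*sz*.012 for sx in(-1,1) for sy in(-1,1) for sz in(-1,1)]
    p=proj(c,np.array(C)@Rm.T+[r.x[0],r.x[1],.004])*5
    for i in range(8):
        for j in range(i):
            if bin(i^j).count('1')==1: cv2.line(im,tuple(map(int,p[i])),tuple(map(int,p[j])),(255,0,255) if flip else (255,200,0),1)
    return im
cv2.imwrite("pics/ov.png",np.vstack([np.hstack([overlay(f,t,ct)[1220:1520,680:1000] for f in(0,1)]),np.hstack([overlay(f,s,cs)[620:920,1250:1570] for f in(0,1)])]))
E
python3 fit.py
```

```text
[0.50989737 0.28150284] 22.88980077654886
[[0.0, 0.3], [0.3, 0.2], [0.0, -2.0], [-0.8, -0.8], [0.9, -1.2], [-0.4, -1.5], [-0.3, -1.1], [0.3, 0.0], [0.5, 1.2], [-0.3, 0.1], [-1.1, 0.6], [-0.6, -0.8], [-0.5, 0.1], [-1.4, 0.1], [-0.3, -0.7]]
tray [[0.6556, 0.1524, 0.015], [0.6347, -0.1181, 0.015], [0.4562, -0.1041, 0.015], [0.475, 0.1653, 0.015]]
bowl [ 0.48620173 -0.30091532  0.058     ] mug [ 0.72416955 -0.25397588  0.088     ]
mat [0.57362622 0.22166274 0.004     ]
mat [0.45567092 0.21759211 0.004     ]
mat [0.44790701 0.33915605 0.004     ]
```

View pics/ov.png

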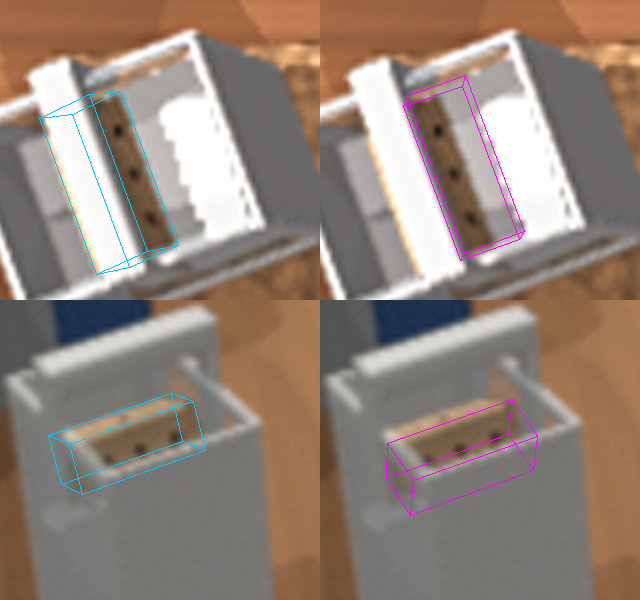

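```bash
cat >> h.py <<'E'
def tool_from_tower(p, yaw, tilt, flip, pivot=(0,0,0), h=.248):
    """tower frame with point 'pivot' placed at p, yaw deg, tilt deg (+ = +y side down) -> TCP pos, rpy"""
    Rt=R.from_euler('z',yaw,degrees=True)*R.from_euler('x',-tilt,degrees=True)
    pos=np.array(p)+Rt.apply(np.array([0,0,h])-np.array(pivot))
    Rg=Rt*R.from_euler('x',180,degrees=True)
    if flip: Rg=Rg*R.from_euler('z',180,degrees=True)
    return pos, Rg.as_euler('xyz',degrees=True)
E
python3 - <<'E'
from h import *
from plant import robot
p=np.load("tower.npy"); np.set_printoptions(precision=1,suppress=True)
for flip in(0,1):
    print("grasp",flip,robot.ik(*tool_from_tower([p[0],p[1],.004],np.degrees(p[2]),0,flip)),robot.ik(*tool_from_tower([p[0],p[1],.104],np.degrees(p[2]),0,flip)))
    for yaw in(-4,10,22.9,40,60,90):
        print(yaw,[robot.ik(*tool_from_tower([.558,.04,.085],yaw,t,flip,(0,.03,0))) for t in(0,40,-40)])
E
```

```text
grasp 0 [ 16.    2.7  -3.3  84.1   0.  173.2] [ 16.    3.8   8.4  94.5   0.  173.2]
-4 [array([-12.4,  -1.3,   1.2,  92.5,   0. , 171.6]), array([  18. ,   24.3,   19.6,  102.7,  -36.6, -152.2]), array([-40.8,  18.6,   7.7, 105.8,  31. , 135.7])]
10 [array([-12.2,   0. ,   2.5,  92.5,   0. , 157.8]), array([  19.8,    9.3,    2.4,   91.2,  -39.3, -167.3]), array([-35.9,  33.4,  26. , 113.6,  26.6, 126.6])]
22.9 [array([-11.9,   1.2,   3.6,  92.5,   0. , 145.2]), array([ 20.2,  -5.7, -12.7,  80.7, -39.9, 176.4]), None]
40 [array([-11.3,   2.5,   5. ,  92.5,   0. , 128.7]), array([ 18. , -27.8, -31.6,  68.8, -36.6, 152.2]), None]
60 [array([-10.4,   3.7,   6.3,  92.5,   0. , 109.6]), None, None]
90 [array([-8.8,  4.6,  7.2, 92.6,  0. , 81.2]), None, None]
grasp 1 [16.   2.7 -3.3 84.1 -0.  -6.8] [16.   3.8  8.4 94.5 -0.  -6.8]
-4 [array([-12.4,  -1.3,   1.2,  92.5,   0. ,  -8.4]), array([ 18. ,  24.3,  19.6, 102.7, -36.6,  27.8]), array([-40.8,  18.6,   7.7, 105.8,  31. , -44.3])]
10 [array([-12.2,   0. ,   2.5,  92.5,   0. , -22.2]), array([ 19.8,   9.3,   2.4,  91.2, -39.3,  12.7]), array([-35.9,  33.4,  26. , 113.6,  26.6, -53.4])]
22.9 [array([-11.9,   1.2,   3.6,  92.5,   0. , -34.8]), array([ 20.2,  -5.7, -12.7,  80.7, -39.9,  -3.6]), None]
40 [array([-11.3,   2.5,   5. ,  92.5,   0. , -51.3]), array([ 18. , -27.8, -31.6,  68.8, -36.6, -27.8]), None]
60 [array([-10.4,   3.7,   6.3,  92.5,   0. , -70.4]), None, None]
90 [array([ -8.8,   4.6,   7.2,  92.6,   0. , -98.8]), None, None]
```

```bash
python3 - <<'E'
from h import *
from plant import robot
p=np.load("tower.npy")
s=robot.observe(); robot.line_to([s["tool_pos"][0],s["tool_pos"][1],.40],vel=.25)
robot.move_pose(*tool_from_tower([p[0],p[1],.124],np.degrees(p[2]),0,1))
c=robot.get_calibration("wrist"); im=robot.grab_frame("wrist")
Rm=R.from_euler('z',p[2]).as_matrix()
H=np.array([(42,8,200),(42,-8,200),(-42,-8,200),(-42,8,200)])/1000@Rm.T+[p[0],p[1],.004]
W=np.array([(37,49,168),(37,-49,168),(-37,-49,168),(-37,49,168)])/1000@Rm.T+[p[0],p[1],.004]
for P in(H,W): cv2.polylines(im,[proj(c,P).round().astype(int)],True,(255,0,255),1)
cv2.imwrite("pics/b_wrist.png",im); print(robot.observe()["time"],robot.observe()["tool_pos"])
E
```

```text
2.1417 [0.50938264 0.28227484 0.37182712]
```

View pics/b_wrist.png

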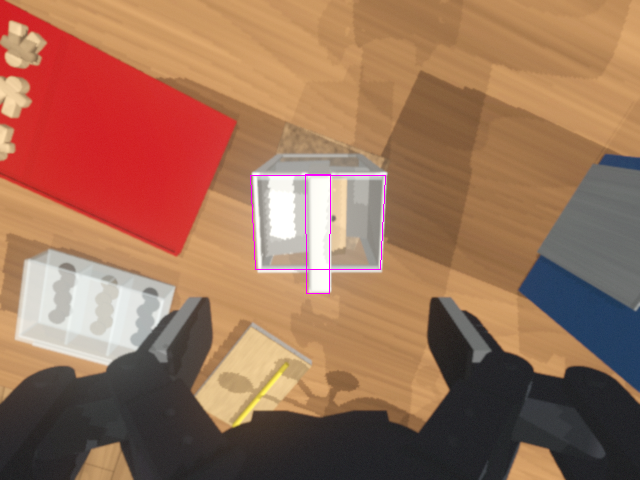

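```bash
python3 - <<'E'
from h import *
from plant import robot
p=np.load("tower.npy"); y=np.degrees(p[2])
pos,_=tool_from_tower([p[0],p[1],.004],y,0,1)
hit=robot.line_to(pos,vel=.12,guard=10)
s=robot.observe(); print(hit,s["tool_pos"],pos,s["time"])
if not hit:
    robot.set_gripper(0.0)
    s=robot.observe(); print(s["gripper_width"],s["ft_force"],s["tool_pos"],s["time"])
    robot.line_to(pos+[0,0,.10],vel=.12)
    s=robot.observe(); print(s["gripper_width"],s["ft_force"],s["time"])
    cv2.imwrite("pics/c_wrist.png",robot.grab_frame("wrist")); cv2.imwrite("pics/c_side.png",robot.grab_frame("side"))
E
```

```text
False [0.5102595  0.28162436 0.25299474] [0.50989737 0.28150284 0.252     ] 3.2917
0.014835678792577859 [0.36381816 1.65866794 1.39246796] [0.50996059 0.28163064 0.25219985] 3.9333
0.014858546110377643 [-0.4789495   0.59348507 -3.44684932] 4.9167
```

View pics/c_side.png

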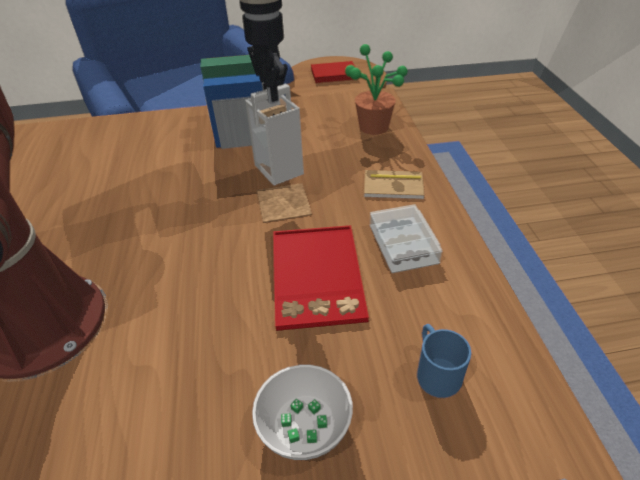

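```bash
cat >> h.py <<'E'
EX=[.556,.035,.092]; PV=(0,.03,0); YW=-4
def rock(robot,seq,vel=.16):
    for t in seq:
        pos,o=tool_from_tower(EX,YW,t,1,PV)
        robot.line_to(pos,vel=vel,rotation=o)
E
python3 - <<'E'
from h import *
from plant import robot
s=robot.observe()
pos,o=tool_from_tower([EX[0],EX[1],.104],YW,0,1,PV)
robot.move_pose(pos,o)
rock(robot,[0,20,38]); robot.pause(.5)
s=robot.observe(); print(s["gripper_width"],s["tcp_rot"],s["time"])
for n in("side","top"): cv2.imwrite(f"pics/d_{n}.png",robot.grab_frame(n))
crop(cv2.imread("pics/d_side.png"),200,60,440,340,"pics/d_side_c.png")
E
```

```text
0.014684343837450656 [-1.42018912e+02  2.19403329e-02  1.75981233e+02] 8.1833
```

View pics/d_side_c.png

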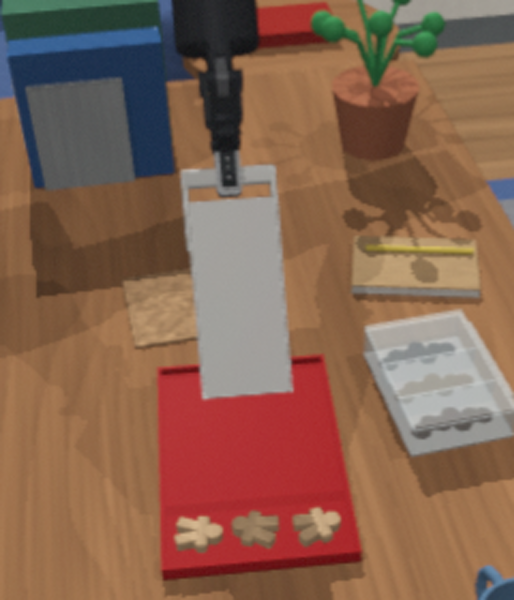

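View pics/d_top.png

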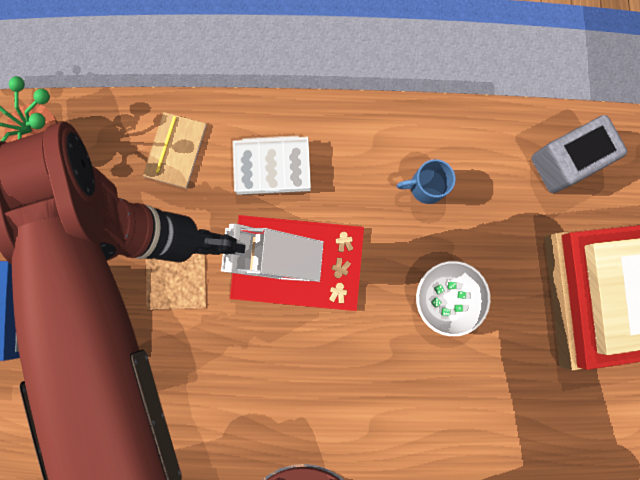

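```bash
python3 - <<'E'
from h import *
from plant import robot
rock(robot,[19,0,-19,-38]); robot.pause(.5)
s=robot.observe(); print(s["gripper_width"],s["tcp_rot"],s["time"])
for n in("side","top"): cv2.imwrite(f"pics/e_{n}.png",robot.grab_frame(n))
a=cv2.imread("pics/e_side.png")[150:350,220:420];b=cv2.imread("pics/e_top.png")[180:330,200:400]
a=cv2.resize(a,(400,400),interpolation=cv2.INTER_CUBIC);b=cv2.resize(b,(400,300),interpolation=cv2.INTER_CUBIC)
cv2.imwrite("pics/e.png",np.hstack([a,np.vstack([b,np.zeros((100,400,3),np.uint8)])]))
E
```

```text
0.014638882401119683 [1.42025414e+02 1.80846058e-02 1.76019537e+02] 11.45
```

View pics/e.png

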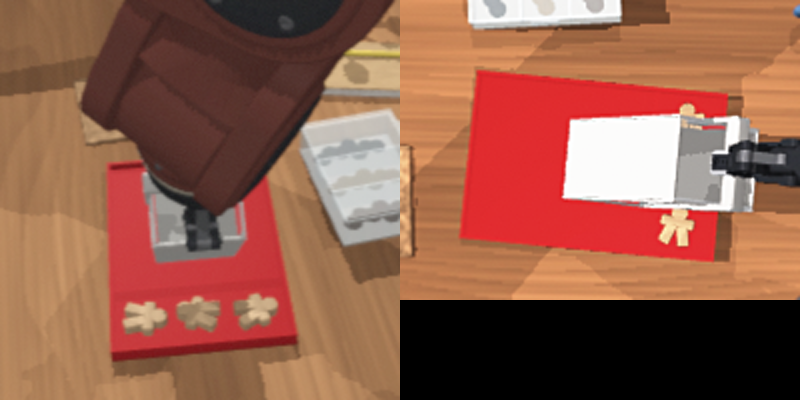

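```bash
python3 - <<'E'
from h import *
from plant import robot
rock(robot,[-19,0,19,38]); robot.pause(.5)
s=robot.observe(); print(s["gripper_width"],s["time"])
for n in("side","top"): cv2.imwrite(f"pics/f_{n}.png",robot.grab_frame(n))
rock(robot,[19,0])
print(robot.observe()["time"])
for n in("side","top"): cv2.imwrite(f"pics/g_{n}.png",robot.grab_frame(n))
o=[]
for k in "fg":
  a=cv2.imread(f"pics/{k}_side.png")[130:330,220:420];b=cv2.imread(f"pics/{k}_top.png")[180:330,200:400]
  a=cv2.resize(a,(400,300),interpolation=cv2.INTER_CUBIC);b=cv2.resize(b,(400,300),interpolation=cv2.INTER_CUBIC); o.append(np.hstack([a,b]))
cv2.imwrite("pics/fg.png",np.vstack(o))
E
```

```text
0.01490940511374955 14.7167
16.15
```

View pics/fg.png

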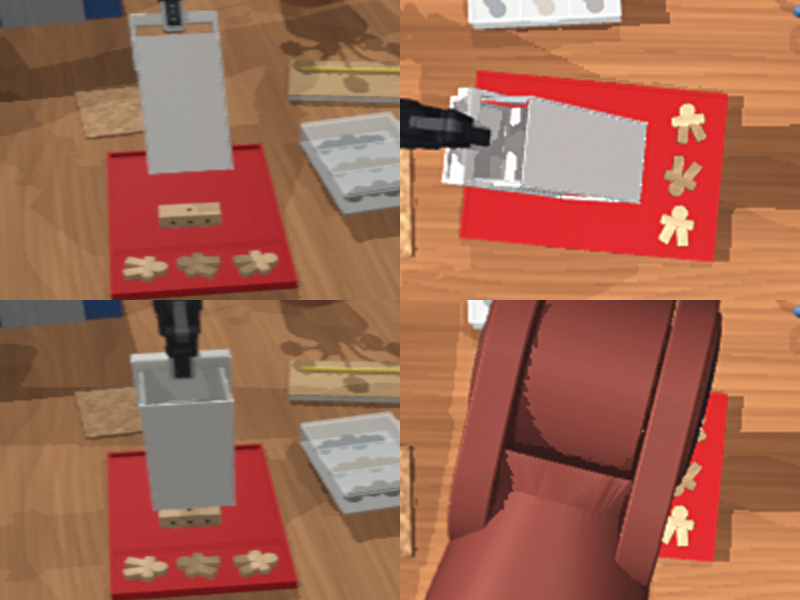

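The die lies flat in the empty bay (side crop about (190,215)). Next, the tower goes back to its mat.

```bash
python3 - <<'E'
from h import *
from plant import robot
p=np.load("tower.npy"); y=np.degrees(p[2])
s=robot.observe(); robot.line_to(s["tool_pos"]+[0,0,.03],vel=.15)
pos,o=tool_from_tower([p[0],p[1],.004],y,0,1)
robot.move_pose(pos+[0,0,.09],o)
robot.line_to(pos+[0,0,.015],vel=.15)
robot.pause(.2)
hit=robot.line_to(pos-[0,0,.003],vel=.03,guard=6)
s=robot.observe(); print(hit,s["tool_pos"]-pos,s["ft_force"],s["time"])
for n in("side","top"): cv2.imwrite(f"pics/i_{n}.png",robot.grab_frame(n))
crop(cv2.imread("pics/i_side.png"),200,60,400,260,"pics/i_side_c.png")
E
```

```text
True [-0.00024017  0.00021142  0.00015231] [-0.91413133  1.01671852  4.06873176] 19.0333
```

View pics/i_side_c.png

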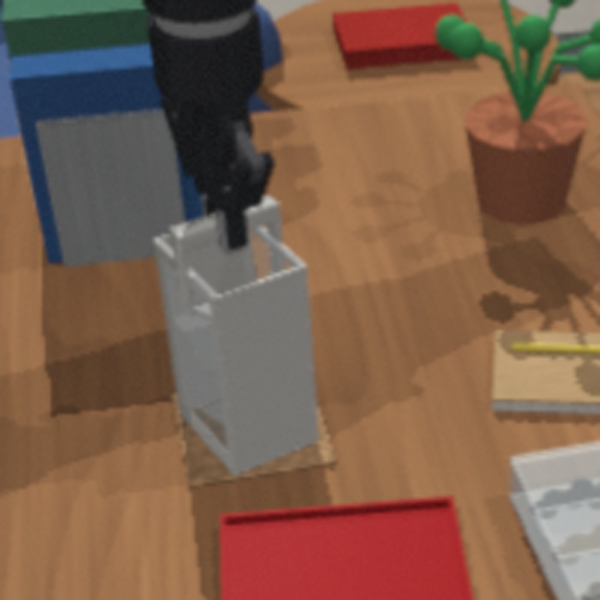

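View pics/i_top.png

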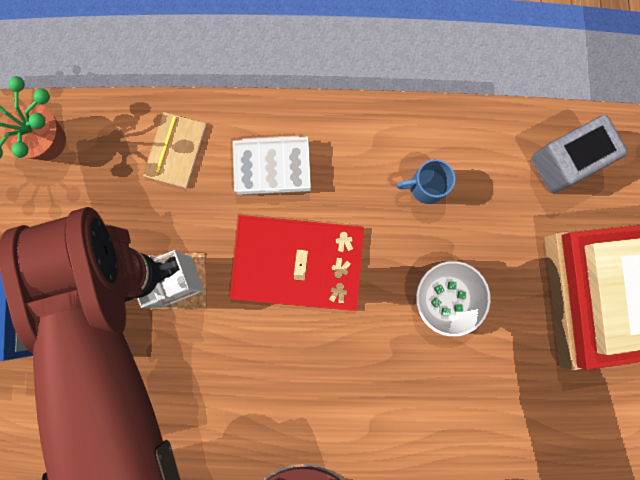

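```bash
cat > seg.py <<'E'
from h import *
def fit_die(im,c,z,roi):
    x0,y0,x1,y1=roi; h=cv2.cvtColor(im,cv2.COLOR_BGR2HSV)[y0:y1,x0:x1]
    m=((h[...,0]>8)&(h[...,0]<30)&(h[...,1]<190)&(h[...,2]>120)).astype(np.uint8)
    n,l,st,ce=cv2.connectedComponentsWithStats(m); k=1+np.argmax(st[1:,4])
    cn=cv2.findContours((l==k).astype(np.uint8),cv2.RETR_EXTERNAL,cv2.CHAIN_APPROX_NONE)[0][0].reshape(-1,2)+[x0,y0]
    W=np.array([unproj(c,a,z)[:2] for a in cn.astype(float)],np.float32)
    return cv2.minAreaRect(W*1000), cn
E
python3 - <<'E'
from seg import *
from plant import robot
robot.set_gripper(.05)
s=robot.observe(); robot.line_to(s["tool_pos"]+[0,0,.10],vel=.15)
im=cv2.imread("pics/i_top.png"); ct=robot.get_calibration("top")
r,cn=fit_die(im,ct,.027,(280,235,325,295)); print(r)
c0=np.array(r[0])/1000
robot.set_gripper(.06)
b=robot.observe()["tcp_rot"]; print(b, robot.observe()["time"])
print([unproj(ct,q,.022).round(3).tolist() for q in[(438,289),(452,286),(462,295),(459,308),(446,311),(436,302)]])
cv2.imwrite("pics/j_top.png",robot.grab_frame("top"));cv2.imwrite("pics/j_side.png",robot.grab_frame("side"))
crop(im,270,225,380,310,"pics/i_die.png"); crop(im,410,255,500,340,"pics/i_bowl.png")
crop(cv2.imread("pics/j_side.png"),200,60,400,260,"pics/j_side_c.png")
E
```

```text
((551.297607421875, 17.27825355529785), (23.264806747436523, 63.52061080932617), 84.114990234375)
[ 179.96075853   -0.19985047 -157.10790973] 20.65
[[0.505, -0.276, 0.022], [0.512, -0.306, 0.022], [0.493, -0.328, 0.022], [0.466, -0.321, 0.022], [0.459, -0.293, 0.022], [0.478, -0.272, 0.022]]
```

View pics/j_side_c.png

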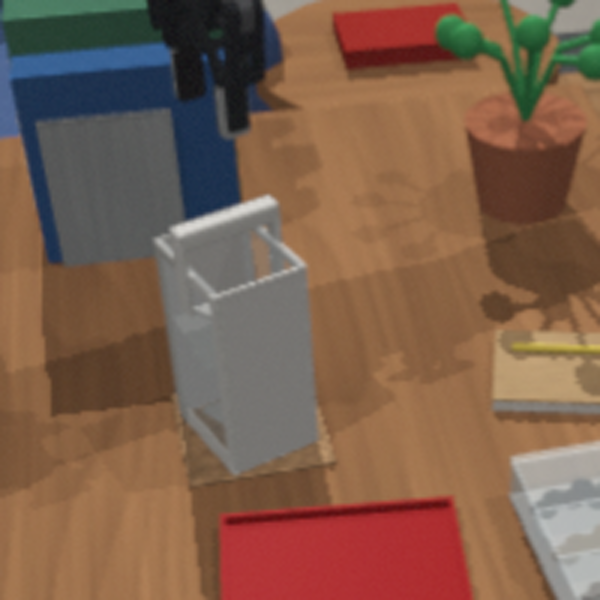

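View pics/i_die.png

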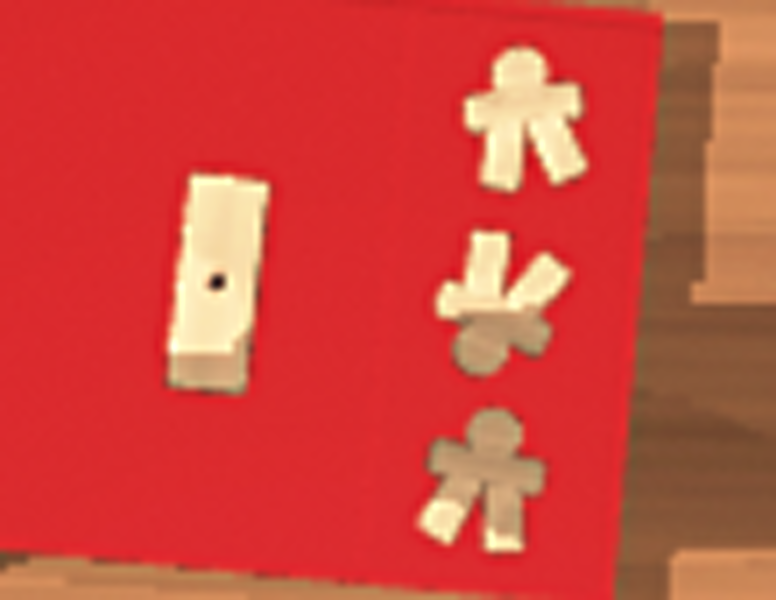

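View pics/i_bowl.png

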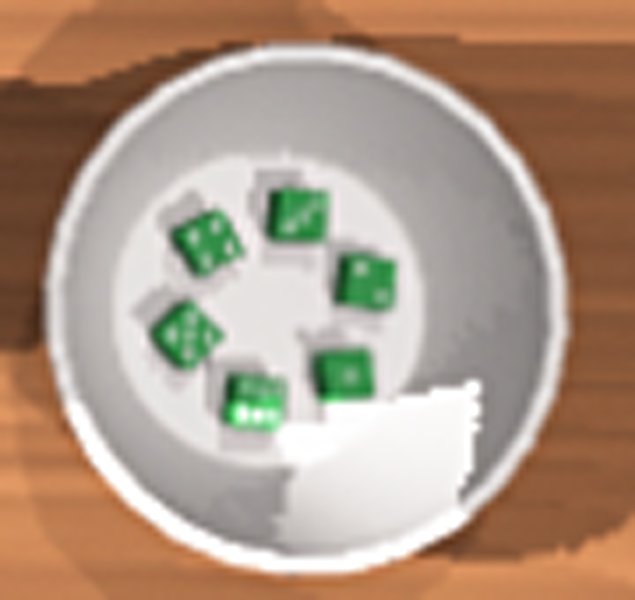

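```bash
python3 - <<'E'
from seg import *
from plant import robot
robot.set_gripper(.045)
d=[.5513,.0173]; yaw=-5.9
pos,o=tool_from_tower([d[0],d[1],.0],yaw,0,1,h=.22)
s=robot.observe(); print(robot.ik(pos,o))
robot.move_pose(pos,o)
c=robot.get_calibration("wrist"); im=robot.grab_frame("wrist"); cv2.imwrite("pics/k_wrist.png",im)
Rm=R.from_euler('z',yaw,degrees=True).as_matrix()
P=np.array([(32,12,27),(32,-12,27),(-32,-12,27),(-32,12,27)])/1000@Rm.T+[d[0],d[1],0]
cv2.polylines(im,[proj(c,P).round().astype(int)],True,(255,0,0),1); cv2.imwrite("pics/k_ov.png",im)
print(robot.observe()["time"])
E
```

```text
[-11.79218995  -2.46546332 -11.72678547  80.73867785   0.
  -5.89218995]
22.2417
```

View pics/k_ov.png

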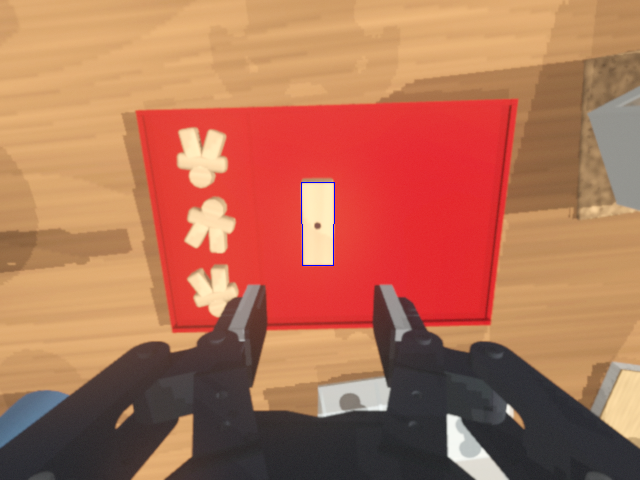

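```bash
python3 - <<'E'
from seg import *
from plant import robot
d=[.5513,.0173]; yaw=-5.9
pos,o=tool_from_tower([d[0],d[1],.0],yaw,0,1,h=.0805)
hit=robot.line_to(pos,vel=.12,guard=10)
print(hit,robot.observe()["tool_pos"]-pos)
if not hit:
    robot.set_gripper(0); print(robot.observe()["gripper_width"])
    robot.line_to(pos+[0,0,.13],vel=.15)
    b,bo=tool_from_tower([.4855,-.2995,0],-13.8,0,1,h=.21)
    robot.move_pose(b,bo)
    c=robot.get_calibration("wrist"); im=robot.grab_frame("wrist"); cv2.imwrite("pics/l_wrist.png",im)
    cv2.imwrite("pics/l_top.png",robot.grab_frame("top"))
    cv2.imwrite("pics/l_side.png",robot.grab_frame("side"))
    print(robot.observe()["gripper_width"],robot.observe()["time"],proj(c,[[.4855,-.2995,.022]]))
E
```

```text
False [ 0.0005928  -0.00010644  0.00090591]
0.022523345825169277
0.02275984331065923 26.2583 [[316.97350486 227.93676263]]
```

View pics/l_wrist.png

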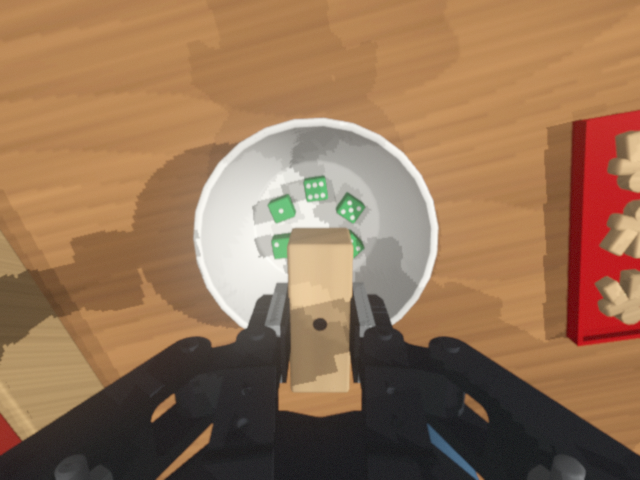

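View pics/l_side.png

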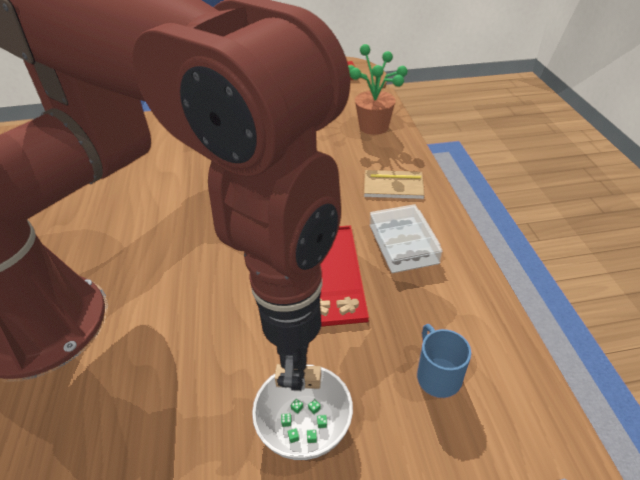

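```bash
python3 - <<'E'
from seg import *
from plant import robot
b,bo=tool_from_tower([.4855,-.2995,0],-13.8,0,1,h=.1)
robot.line_to(b+[0,0,.012],vel=.12); robot.pause(.15)
hit=robot.line_to(b-[0,0,.003],vel=.03,guard=3)
s=robot.observe(); print(hit,s["tool_pos"]-b,s["ft_force"])
robot.set_gripper(.036); robot.pause(.2)
robot.line_to(s["tool_pos"]+[0,0,.13],vel=.12)
print(robot.observe()["time"])
q=robot.observe()["q"]; q[0]+=45; robot.goto_joints(q)
robot.pause(.3)
for n in("top","side"): cv2.imwrite(f"pics/m_{n}.png",robot.grab_frame(n))
print(robot.observe()["time"])
crop(cv2.imread("pics/m_top.png"),410,255,500,340,"pics/m_bowl.png")
E
```

```text
True [ 0.00016517 -0.0001258   0.0004558 ] [-0.60156394  0.45445713  5.92503284]
29.5167
31.525
```

View pics/m_bowl.png

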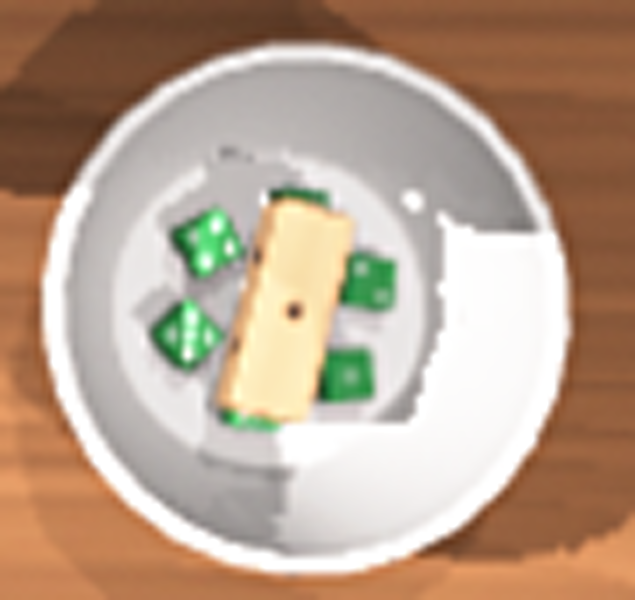

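View pics/m_side.png

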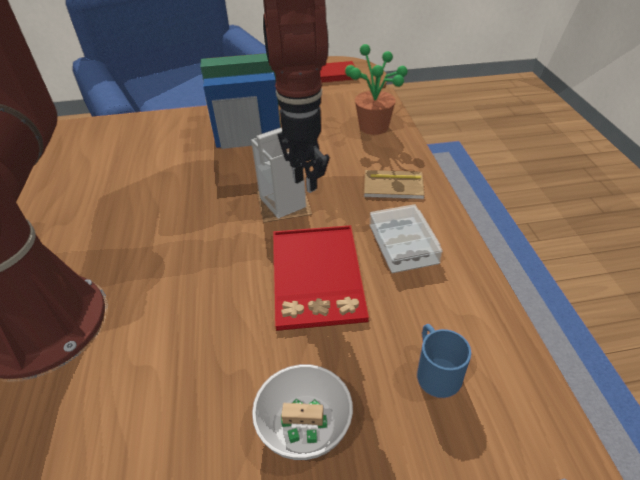

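View pics/m_top.png

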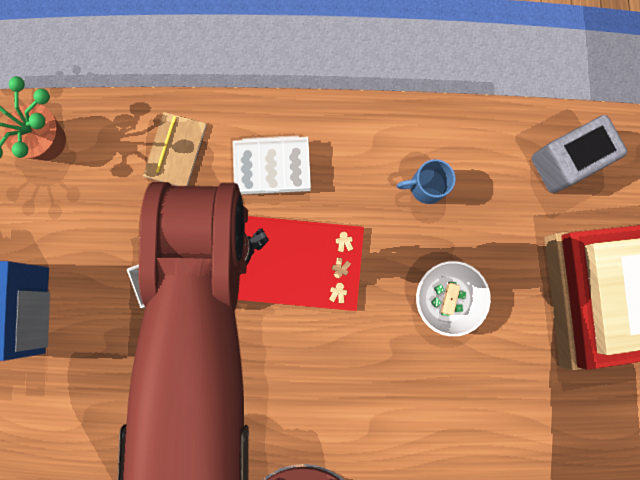

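```bash
python3 - <<'E'
from plant import robot
s=robot.observe(); print(s["tool_pos"],s["ft_force"],s["time"])
robot.job_done()
E
```

```text
[0.55496876 0.13123995 0.22948762] [-0.14373634  0.26765355 -0.32931361] 31.525
the job is handed in; nothing more can be done
```

The long die is in the bowl with the six small dice, and the tower is back upright on its cork mat. I handed the job in at 31.5 s of the 64 s allowed.

- **Rocking:** I lifted the tower by its handle and held it over the tray's empty bay. Tilting it 38° to one side, then the other, then back brought the die down, and it dropped flat into the bay.
- **Setting down:** The tower touched its mat within 0.2 mm of the expected height before I opened the gripper. A picture after release shows it standing upright on the mat.
- **Long die:** I picked it up from the bay and laid it across two opposite small dice in the bowl. It rests well below the rim.

In the last pictures the mug, token box, tray and meeples look where they started, and the robot is touching nothing. The arm hid most of the tower from the top camera and part of it from the side camera in those pictures. None of my checks failed or disagreed.

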